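# Spin the green herb spinner once round

### The arm

A 6-joint arm with a two-finger parallel gripper is mounted at the origin on a cart in front of the work surface, level with it; the furniture and walls round the work are solid. World frame = base frame: x ahead of the robot, y to its left, z up, the work surface at z = 0. Lengths are in m, angles in rad, forces in N, time in s.
With the tool pointing down it reaches from about 0.35 to 0.975 m from the base axis. Payload 7.1 kg.
Tool frame: the origin (TCP) lies midway between the tips of the shut fingers; the grasp point (between the pads) lies 19 mm behind it; z points along the fingers, x is the direction in which the jaws open and shut, and the axes are right-handed (so a half turn about z gives the same grasp; the last joint's range is limited). The gripper opens to 88 mm and grips with 3 to 60 N. Pads are 20 mm wide; open, the fingers measure 115 mm over their backs; the gripper's body (75 mm by 178 mm) begins 61 mm behind the grasp point.
Start: joints at [-1.168, 0.423, 1.63, -0, 1.089, -0.019], TCP at [0.256, -0.57, 0.196] pointing down, gripper open.
Joint ranges: [-3, 3], [-0.9, 2.11], [0.09, 2.58], [-1.31, 4.45], [0.11, 2.69], [-2.54, 2.54]. Speed limits (rad/s): [2.39, 2.39, 3.01, 3.14, 3.14, 3.14].

### API

Orientations are given as a unit quaternion [w, x, y, z].
In Python, from station import move_pose, movel, movej, command_gripper, wait, inverse_kinematics, read_camera, camera_info, MotionError, job_done, get_time, get_joint_pos, get_qvel, get_effort, get_tcp_pos, get_ee_rot, get_ft_force, get_ft_torque, get_grip_width gives the robot as it stands. Calls block until the motion is done:
- move_pose(position, orientation): joint-space move of the TCP to a pose.
- movel(position, frame=None, v=0.15, until_force=None): straight line of the TCP; frame=None keeps the orientation; v is the mean speed in m/s. With until_force (N) it stops when the force on the tool has changed by that much, and returns True; else False.
- movej(angles): joint-space move.
- command_gripper(opening): opening from 0.0 (shut) to 1.0 (fully open); the grip force is fixed at half the most; returns when the fingers have stopped.
- wait(seconds).
- inverse_kinematics(position, orientation): joint angles nearest the present ones, or None.
- read_camera(name): name is "side" or "top" or "wrist"; returns the picture (400x640x3 uint8, red, green, blue); there is no depth.
- camera_info(name): a dict with "intrinsics" (3x3 intrinsics, pixels), "dist" ([k1, k2, p1, p2, k3] as OpenCV has them; the pictures are not rectified), "T" (4x4, takes a point from camera to world coordinates); the wrist camera has in their place "tool_from_camera" (4x4, takes a point from camera to tool coordinates, whose origin is the TCP and whose axes are the tool frame's). Camera axes: x right, y up, looking along -z (the intrinsics and any distortion apply to the point x, -y, -z); pixel columns grow to the right and rows downward; lengths in m; the calibration is good to about 2 mm. A picture is of the moment at which its call begins: read the wrist's pose just before it. camera_info takes no time and is no camera call.
A pose or a line that the arm cannot do raises MotionError and nothing moves.
- job_done(): hands the job in, once; it reports no verdict.
Readings, each from a call of its own:
- get_time(): time.
- get_joint_pos(): joint angles.
- get_qvel(): joint speeds.
- get_effort(): joint torques, N m.
- get_tcp_pos(): TCP position.
- get_ee_rot(): TCP orientation.
- get_ft_force(): force on the tool from outside, world axes, zero at the start.
- get_ft_torque(): the same for the moment, N m.
- get_grip_width(): opening from 0.0 (shut) to 1.0 (fully open).
Only numpy, scipy, OpenCV 4.12 (cv2) and the standard library are available. Lean on these libraries where they do the work, as an engineer would, in place of code of your own. Each camera call takes 0.05 s, during which the arm holds its last target.

### The job

Two crank-topped herb spinners stand on the worktop. Turn the crank of the green-lidded one clockwise (seen from above) through exactly one full turn, so that its knob comes back to rest at the white mark on the lid where it started, then let go. Leave the crank of the orange-lidded spinner alone.

Things in the scene. Friction and masses are not known exactly. Their poses are not given: they have to be found in the camera images.
- green_crank (a joint): Angle in rad of the crank of the green-lidded herb spinner about its upright axis. 0 = knob in line with the white mark on the lid; it grows as the crank turns clockwise seen from above and goes on counting (one full clockwise turn from the mark reads 6.283). It starts within 0.12 of 0. There is no stop; light friction (1 to 2 N at the knob) holds the crank wherever it is left.
- green_knob (a point): Centre of the top face of the green upright knob on the end of that crank, the grip. The knob is a round post 22 mm in diameter and 45 mm tall, its top 139 mm above the worktop; under it lies the grey crank arm, 18 mm wide, top 93 mm above the worktop, which runs level to the axis. The knob's own axis is 50 mm from the crank's axis, and the knob turns freely on its pin, so fingers holding it need not turn as the crank goes round.
- green_axis (a point): Point on the upright axis of the green crank, 95 mm above the worktop, on top of its grey hub (38 mm across). Clear bowl 160 mm and green lid 168 mm in diameter, lid top 80 mm up; stuck down, any yaw. White mark, 12 by 11 mm, on the lid 64 to 76 mm from the axis; the knob starts beside it. Wall cabinets hang from 530 mm up, just beyond the spinners: approach low, keep the wrist on the near side.
- orange_knob (a point): Centre of the top face of the orange knob on the crank of the second spinner, the same in size and build but with orange lid and knob; 50 mm from that spinner's axis. Must be left where it is.

How it is judged:
By the outcome, as a careful person would: the job done as asked, in the order asked, and still so for the second after the job is handed in, with the robot touching nothing.
It also fails if it takes over 45 s, if anything falls off the work surface, if the arm or the gripper's body presses on something with over 40 N, if the wrist force passes 120 N, or if a joint passes its speed limit or range.

## Working session

There is one attempt and no reset: what is moved stays moved. The work goes in short steps, each a Python script; the robot and the scene stay as the last script left them, time stands still between calls to the robot, and variables do not carry over. Pictures are saved under pics/ and viewed, and the job is handed in when it is done.

```bash
ls; mkdir -p pics; python3 - <<'E'
from station import *
import cv2
print(get_time(),get_tcp_pos(),get_ee_rot(),get_ft_force())
for n in ["side","top","wrist"]:
    cv2.imwrite(f"pics/{n}0.png",cv2.cvtColor(read_camera(n),cv2.COLOR_RGB2BGR)); print(n,camera_info(n))
E
```

```text
pics
0.0 [ 0.25565036 -0.56968988  0.19502007] [-4.21155293e-04  8.39448373e-01 -5.43438932e-01 -6.15835844e-04] [-0.60545808 -0.2094607   0.12268431]
side {'intrinsics': array([[489.29753435,   0.        , 318.10268535],
       [  0.        , 489.29753435, 204.08495165],
       [  0.        ,   0.        ,   1.        ]]), 'dist': array([0.04868776, 0.        , 0.        , 0.        , 0.        ]), 'T': array([[-0.90605175,  0.25697856, -0.3362027 ,  0.10752409],
       [-0.4229278 , -0.57661601,  0.69903223,  0.70891212],
       [-0.01422356,  0.77554884,  0.63112732,  0.83682842],
       [ 0.        ,  0.        ,  0.        ,  1.        ]])}
top {'intrinsics': array([[415.99730761,   0.        , 326.06637666],
       [  0.        , 415.99730761, 191.67227789],
       [  0.        ,   0.        ,   1.        ]]), 'dist': array([0.02030944, 0.        , 0.        , 0.        , 0.        ]), 'T': array([[ 1.33691260e-04,  9.96436901e-01, -8.43414729e-02,
         4.10545200e-01],
       [-9.99999957e-01,  1.11311014e-04, -2.70055198e-04,
        -3.48367772e-02],
       [-2.59704830e-04,  8.43415054e-02,  9.96436874e-01,
         1.01109021e+00],
       [ 0.00000000e+00,  0.00000000e+00,  0.00000000e+00,
         1.00000000e+00]])}
wrist {'intrinsics': array([[360.38828764,   0.        , 316.93501106],
       [  0.        , 360.38828764, 201.4834632 ],
       [  0.        ,   0.        ,   1.        ]]), 'dist': array([-0.00314755,  0.        ,  0.        ,  0.        ,  0.        ]), 'tool_from_camera': array([[ 9.99999553e-01,  4.61554975e-04, -8.25142600e-04,
         1.95352988e-04],
       [ 1.87619493e-04, -9.52261756e-01, -3.05282677e-01,
        -8.43429919e-02],
       [-9.26656479e-04,  3.05282386e-01, -9.52261417e-01,
        -1.88810951e-01],
       [ 0.00000000e+00,  0.00000000e+00,  0.00000000e+00,
         1.00000000e+00]])}
```

View pics/top0.png

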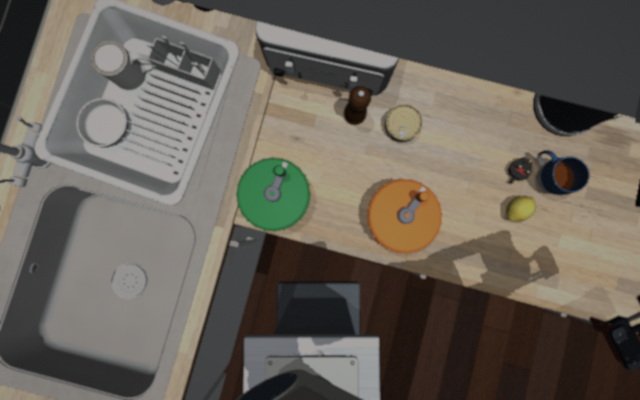

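View pics/side0.png

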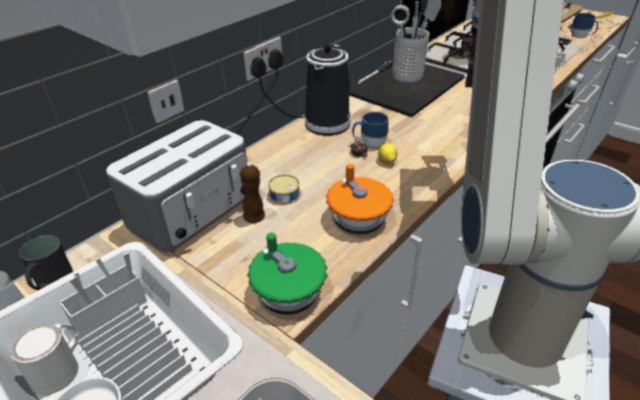

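Top: green lid centre is about (273,194) with the knob near (281,170). Orange hub is about (406,215) with its knob near (421,195). I'll enlarge both views.

```bash
python3 - <<'E'
import cv2
a=cv2.imread("pics/top0.png")[140:240,225:325]; b=cv2.imread("pics/side0.png")[225:315,240:340]
cv2.imwrite("pics/top0c.png",cv2.resize(a,(600,600),interpolation=cv2.INTER_CUBIC))
cv2.imwrite("pics/side0c.png",cv2.resize(b,(600,540),interpolation=cv2.INTER_CUBIC))
E
```

```text
(no output)
```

View pics/top0c.png

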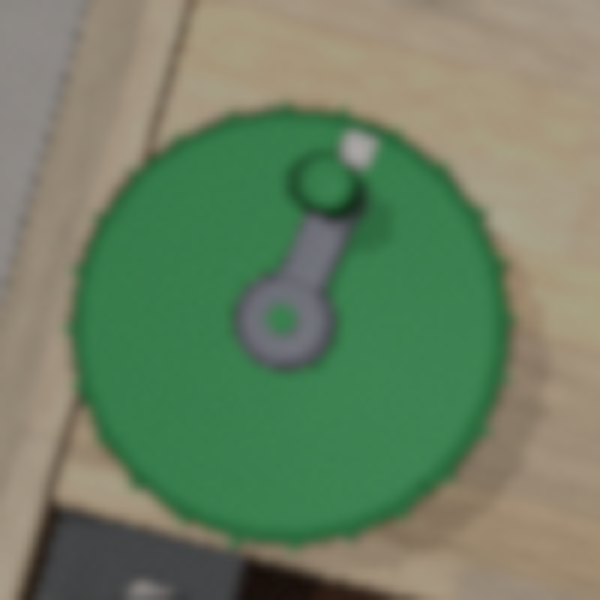

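View pics/side0c.png

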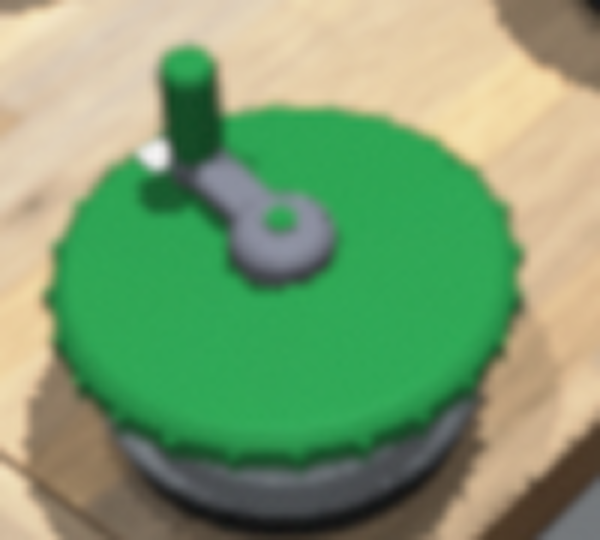

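```bash
cat > h.py <<'E'
from station import *
import numpy as np, cv2
def ray(n,u,v,T=None):
    c=camera_info(n)
    if T is None: T=c["T"]
    p=cv2.undistortPoints(np.array([[[u,v]]],float),c["intrinsics"],c["dist"])[0,0]
    return T[:3,3],T[:3,:3]@np.array([p[0],-p[1],-1])
def atz(n,u,v,z,T=None):
    o,d=ray(n,u,v,T); return o+d*(z-o[2])/d[2]
def wristT():
    from scipy.spatial.transform import Rotation as R
    q=np.array(get_ee_rot()); M=np.eye(4); M[:3,:3]=R.from_quat(q[[1,2,3,0]]).as_matrix(); M[:3,3]=get_tcp_pos()
    return M@camera_info("wrist")["tool_from_camera"]
def crop(n,x,y,w=100,h=100,s=6): return (x,y,s)
E
python3 - <<'E'
from h import *
c=lambda x,y,x0,y0:(x0+(x+.5)/6-.5,y0+(y+.5)/6-.5)
for lab,n,p,z,o in [("hub","top",(283,320),.095,(225,140)),("lid","top",(292,325),.075,(225,140)),("knob","top",(328,183),.139,(225,140)),("mark","top",(358,149),.08,(225,140)),
 ("hub","side",(282,218),.095,(240,225)),("knob","side",(189,64),.139,(240,225)),("mark","side",(154,156),.08,(240,225))]:
    print(lab,n,atz(n,*c(*p,*o),z))
print("orange",atz("top",406,215,.095),atz("top",421.5,194.5,.139))
E
```

```text
hub top [0.48531407 0.08538407 0.095     ]
lid top [0.48505996 0.08460486 0.075     ]
knob top [0.53012165 0.06430829 0.139     ]
mark top [0.55111199 0.05985097 0.08      ]
hub side [0.48316478 0.08586363 0.095     ]
knob side [0.52558477 0.07007755 0.139     ]
mark side [0.54832505 0.06462142 0.08      ]
orange [ 0.43665481 -0.21026566  0.095     ] [ 0.47842367 -0.2350409   0.139     ]
```

```bash
python3 - <<'E'
from h import *
for p in [(185,0),(270,22),(400,57),(640,122)]: print(atz("top",*p,.53)[:2])
move_pose([0.43,0.14,0.26],[0,1,0,0])
T=wristT(); im=read_camera("wrist"); np.save("T1.npy",T)
cv2.imwrite("pics/w1.png",cv2.cvtColor(im,cv2.COLOR_RGB2BGR))
cv2.imwrite("pics/s1.png",cv2.cvtColor(read_camera("side"),cv2.COLOR_RGB2BGR))
print(get_time(),get_tcp_pos(),get_joint_pos(),get_ft_force())
E
```

```text
[0.68200538 0.134552  ]
[0.65517459 0.03246261]
[ 0.61209305 -0.12265715]
[ 0.53263133 -0.39982632]
2.85 [0.43023949 0.13953245 0.259907  ] [ 2.87350232e-01  8.32031972e-02  1.92868971e+00 -7.79056295e-05
  1.12985944e+00  2.88413884e-01] [0.13852854 0.36904332 0.13863728]
```

View pics/w1.png

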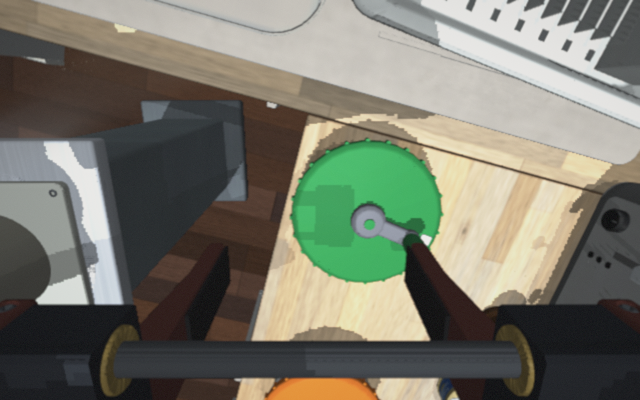

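View pics/s1.png

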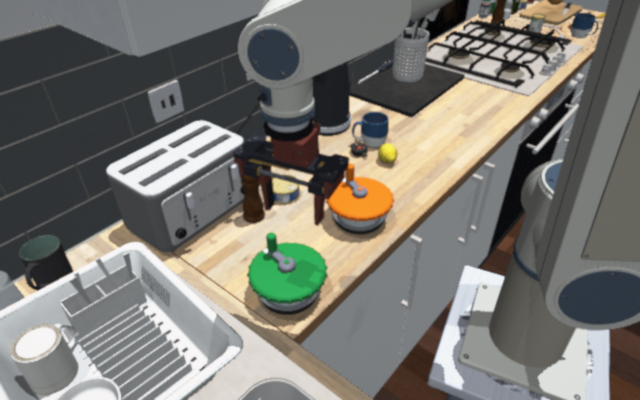

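Wrist: hub is at about (370,222), and the mark near (427,240) is partly hidden by a finger. I'll shift and look again.

```bash
python3 - <<'E'
from h import *
movel([0.50,0.14,0.26],v=.2)
T=wristT(); im=read_camera("wrist"); np.save("T2.npy",T)
im=cv2.cvtColor(im,cv2.COLOR_RGB2BGR)
cv2.imwrite("pics/w2.png",im)
cv2.imwrite("pics/w2c.png",cv2.resize(im[160:300,230:390],(800,700)[:2],interpolation=cv2.INTER_CUBIC)[:600])
print(get_time(),get_tcp_pos(),get_joint_pos(),get_ft_force())
E
```

```text
3.4 [0.49874886 0.1396757  0.25945568] [2.50006143e-01 1.92429113e-01 1.79987618e+00 1.23318414e-04
 1.15118540e+00 2.50313134e-01] [ 0.46801046  0.49204425 -0.4865851 ]
```

View pics/w2c.png

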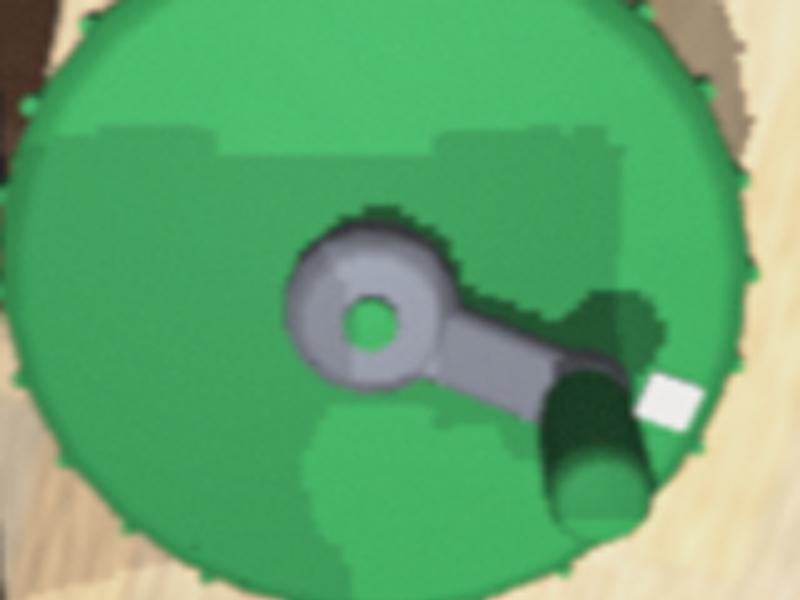

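Hub dot is at crop (370,323), knob top at (602,498), mark centre at (669,402). The crop scale is 5 and its origin is (230,160).

```bash
python3 - <<'E'
from h import *
T=np.load("T2.npy")
P={}
for lab,p,z in [("hub",(370,323),.095),("knob",(602,498),.139),("mark",(669,402),.08),("armend",(590,388),.093)]:
    u,v=230+(p[0]+.5)/5-.5,160+(p[1]+.5)/5-.5
    P[lab]=atz("wrist",u,v,z,T)[:2]; print(lab,P[lab])
for k in ["knob","mark","armend"]:
    d=P[k]-P["hub"]; print(k,np.hypot(*d),np.degrees(np.arctan2(d[1],d[0])))
E
```

```text
hub [0.48500916 0.08516571]
knob [0.53048992 0.0667836 ]
mark [0.55060151 0.06043033]
armend [0.53178922 0.06946361]
knob 0.049055081621684836 -22.007250222651127
mark 0.07010132187257949 -20.661852175902048
armend 0.04934501252790534 -18.55474384671551
```

```bash
cat >> h.py <<'E'
A=np.array([0.4848,0.0854]); M=np.radians(-20.7)
a=np.radians(34.65); Q=[0,np.cos(a),np.sin(a),0]
E
python3 - <<'E'
from h import *
th=np.radians(-21.8); k=A+.05*np.array([np.cos(th),np.sin(th)])
move_pose([*k,.215],Q)
print(get_time(),get_tcp_pos(),get_joint_pos())
print(movel([*k,.106],v=.12,until_force=6))
print(get_time(),get_tcp_pos(),get_ft_force())
cv2.imwrite("pics/s3.png",cv2.cvtColor(read_camera("side"),cv2.COLOR_RGB2BGR)[100:350,150:470])
cv2.imwrite("pics/w3.png",cv2.cvtColor(read_camera("wrist"),cv2.COLOR_RGB2BGR))
E
```

```text
4.6333 [0.53089248 0.0670521  0.21532168] [ 1.03358648e-01  2.67631559e-01  1.81117621e+00  6.65821771e-05
  1.06248157e+00 -1.10544456e+00]
False
5.6917 [0.53180008 0.06691829 0.10660842] [0.09029348 0.05185599 0.34512349]
```

View pics/w3.png

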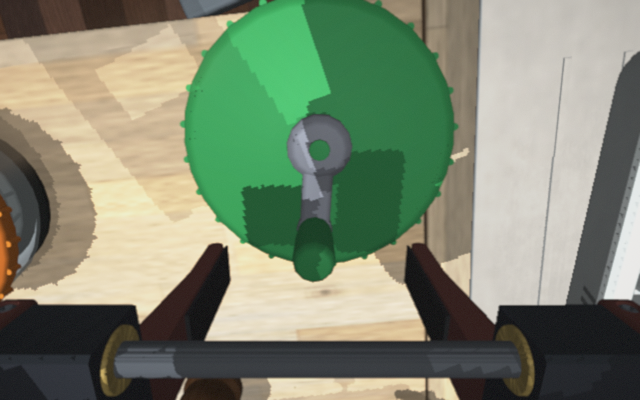

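View pics/s3.png

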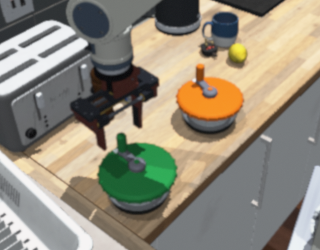

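The wrist view shows the knob top at about (315,262), between the open fingers and roughly centred. I'll check the projection numerically, then grip and make a first small arc.

```bash
python3 - <<'E'
from h import *
T=wristT()
print("knob",atz("wrist",315,263,.139,T),"hub",atz("wrist",319,149,.095,T))
f0=np.array(get_ft_force()); np.save("f0.npy",f0)
command_gripper(0.0)
f1=np.array(get_ft_force()); p=np.array(get_tcp_pos())
print(get_time(),get_grip_width()*88,f0,f1,p)
d=p[:2]-A; print(np.hypot(*d),np.degrees(np.arctan2(d[1],d[0])))
th0=np.arctan2(d[1],d[0])
for i in range(1,4):
    th=th0-np.radians(10)*i; r=.05
    movel([*(A+r*np.array([np.cos(th),np.sin(th)])),.106],v=.06)
    f=np.array(get_ft_force())-f0; p=np.array(get_tcp_pos()); d=p[:2]-A
    er=d/np.hypot(*d); et=np.array([er[1],-er[0]])
    print("%.2f ang %.1f r %.4f Fr %.1f Ft %.1f Fz %.1f g %.1f"%(get_time(),np.degrees(np.arctan2(d[1],d[0])),np.hypot(*d),f[:2]@er,f[:2]@et,f[2],get_grip_width()*88))
    if np.linalg.norm(f)>20: break
E
```

```text
knob [0.528763   0.06674463 0.139     ] hub [0.48477243 0.0856011  0.095     ]
6.8917 18.826062350397386 [ 0.01005077 -0.32840777  0.74657223] [ 0.5873351  -1.87340555 -0.45375311] [0.53112789 0.06670616 0.10596324]
0.04995731206877627 -21.974642255662996
7.19 ang -32.8 r 0.0499 Fr 0.3 Ft 0.9 Fz -0.2 g 18.8
7.48 ang -42.9 r 0.0498 Fr 0.0 Ft 1.0 Fz -0.5 g 19.0
7.78 ang -52.9 r 0.0498 Fr -2.7 Ft 1.3 Fz -0.5 g 18.7
```

```bash
python3 - <<'E'
from h import *
cv2.imwrite("pics/w4.png",cv2.cvtColor(read_camera("wrist"),cv2.COLOR_RGB2BGR))
E
```

```text
(no output)
```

View pics/w4.png

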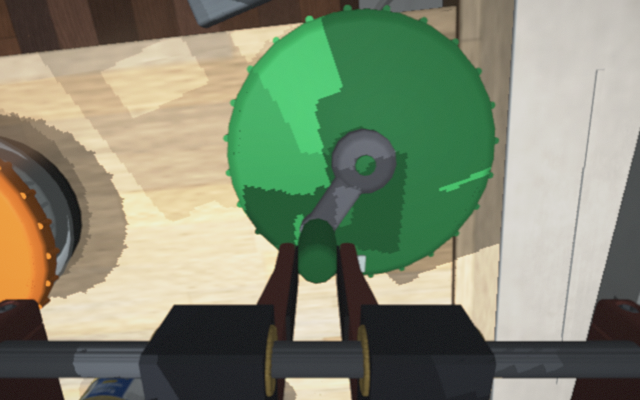

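The knob is held and the crank follows. The mark is visible at (361,263). Continuing with force feedback.

```bash
python3 - <<'E'
from h import *
f0=np.load("f0.npy")
ths=np.radians(np.arange(-63,-371,-10.)); dr=0
for th in ths:
    movel([*(A+(.05+dr)*np.array([np.cos(th),np.sin(th)])),.106],v=.06)
    f=np.array(get_ft_force())-f0; p=np.array(get_tcp_pos()); d=p[:2]-A
    er=d/np.hypot(*d); et=np.array([er[1],-er[0]]); Fr=f[:2]@er
    dr=np.clip(dr+0.00005*Fr,-.004,.004)
    print("%.2f ang %.1f r %.4f Fr %.1f Ft %.1f Fz %.1f g %.1f dr %.4f"%(get_time(),np.degrees(np.arctan2(d[1],d[0])),np.hypot(*d),Fr,f[:2]@et,f[2],get_grip_width()*88,dr))
    if np.linalg.norm(f)>35: print("STOP",f); break
cv2.imwrite("pics/w5.png",cv2.cvtColor(read_camera("wrist"),cv2.COLOR_RGB2BGR))
E
```

```text
8.13 ang -63.9 r 0.0498 Fr -2.2 Ft 1.8 Fz -0.8 g 18.7 dr -0.0001
8.43 ang -73.9 r 0.0498 Fr -2.7 Ft 0.9 Fz -2.3 g 18.6 dr -0.0002
8.72 ang -83.8 r 0.0497 Fr -2.9 Ft 0.9 Fz -2.3 g 18.6 dr -0.0004
9.01 ang -93.8 r 0.0497 Fr -2.5 Ft 1.6 Fz -3.0 g 18.8 dr -0.0005
9.30 ang -103.8 r 0.0496 Fr -3.1 Ft 0.7 Fz -2.1 g 18.5 dr -0.0007
9.59 ang -113.8 r 0.0495 Fr -1.0 Ft 2.1 Fz -0.8 g 18.4 dr -0.0007
9.88 ang -123.8 r 0.0495 Fr 0.6 Ft 1.3 Fz -2.0 g 18.9 dr -0.0007
10.18 ang -133.8 r 0.0495 Fr 0.6 Ft 1.4 Fz -0.7 g 18.5 dr -0.0007
10.47 ang -143.6 r 0.0495 Fr 1.0 Ft 2.0 Fz 0.2 g 18.7 dr -0.0006
10.76 ang -153.5 r 0.0495 Fr 1.2 Ft 1.7 Fz -1.1 g 18.8 dr -0.0005
11.05 ang -163.6 r 0.0496 Fr 1.7 Ft 1.3 Fz -0.5 g 18.5 dr -0.0005
11.34 ang -173.6 r 0.0496 Fr 2.5 Ft 2.1 Fz -0.3 g 18.5 dr -0.0003
11.63 ang 176.4 r 0.0497 Fr 2.0 Ft 1.2 Fz -0.9 g 18.6 dr -0.0002
11.93 ang 166.3 r 0.0497 Fr 1.9 Ft 1.6 Fz -0.4 g 18.9 dr -0.0001
12.22 ang 156.3 r 0.0498 Fr 1.8 Ft 1.5 Fz -1.6 g 18.8 dr -0.0001
12.51 ang 146.2 r 0.0499 Fr 3.1 Ft 1.7 Fz -1.7 g 18.8 dr 0.0001
12.80 ang 136.1 r 0.0500 Fr 2.1 Ft 1.7 Fz -2.1 g 18.8 d
[... 198 characters left out ...]
04
13.99 ang 96.0 r 0.0504 Fr 0.5 Ft 1.1 Fz -2.4 g 18.6 dr 0.0005
14.29 ang 86.0 r 0.0505 Fr 0.8 Ft 0.8 Fz -2.9 g 18.4 dr 0.0005
14.59 ang 76.1 r 0.0505 Fr 1.0 Ft 1.0 Fz -2.3 g 18.8 dr 0.0005
14.89 ang 66.2 r 0.0505 Fr 0.3 Ft 0.8 Fz -2.1 g 18.5 dr 0.0006
15.19 ang 56.2 r 0.0506 Fr 1.1 Ft 0.9 Fz -1.9 g 18.6 dr 0.0006
15.49 ang 46.3 r 0.0505 Fr -0.9 Ft 1.1 Fz -2.1 g 18.7 dr 0.0006
15.79 ang 36.3 r 0.0505 Fr -0.8 Ft 1.1 Fz -1.0 g 18.7 dr 0.0005
16.09 ang 26.3 r 0.0504 Fr -0.6 Ft 0.8 Fz -1.1 g 18.4 dr 0.0005
16.39 ang 16.4 r 0.0504 Fr -1.2 Ft 0.2 Fz -1.3 g 18.6 dr 0.0004
16.69 ang 6.4 r 0.0503 Fr -0.8 Ft 1.8 Fz -1.1 g 18.6 dr 0.0004
16.99 ang -3.6 r 0.0502 Fr -2.1 Ft 0.9 Fz -1.9 g 18.4 dr 0.0003
```

View pics/w5.png

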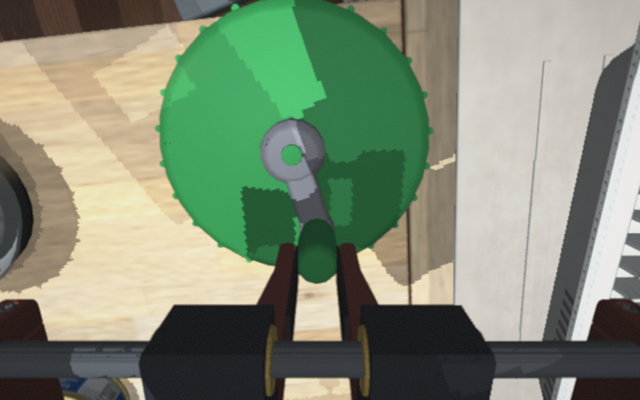

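Smooth and under 5 N throughout. The last bit brings it to the mark, then release, retract and look.

```bash
python3 - <<'E'
from h import *
for t in (-12,-20.2):
    th=np.radians(t)
    movel([*(A+.0501*np.array([np.cos(th),np.sin(th)])),.106],v=.05)
wait(.3)
d=np.array(get_tcp_pos())[:2]-A; print(np.hypot(*d),np.degrees(np.arctan2(d[1],d[0])),get_ft_force())
command_gripper(1.0); wait(.2)
p=np.array(get_tcp_pos()); print(p,get_grip_width())
movel([p[0],p[1],.22],v=.15)
movel([.50,.14,.26],frame=None,v=.2) if False else move_pose([.50,.14,.26],[0,1,0,0])
wait(.2)
T=wristT(); im=cv2.cvtColor(read_camera("wrist"),cv2.COLOR_RGB2BGR); np.save("T6.npy",T)
cv2.imwrite("pics/w6c.png",cv2.resize(im[160:300,230:390],(800,700),interpolation=cv2.INTER_CUBIC)[:600])
print(get_time())
E
```

```text
0.050083472103213476 -20.22738613381685 [-1.28754905 -0.48064811 -0.67656173]
[0.53183579 0.0680854  0.10601317] 0.9967315568657487
21.6667
```

View pics/w6c.png

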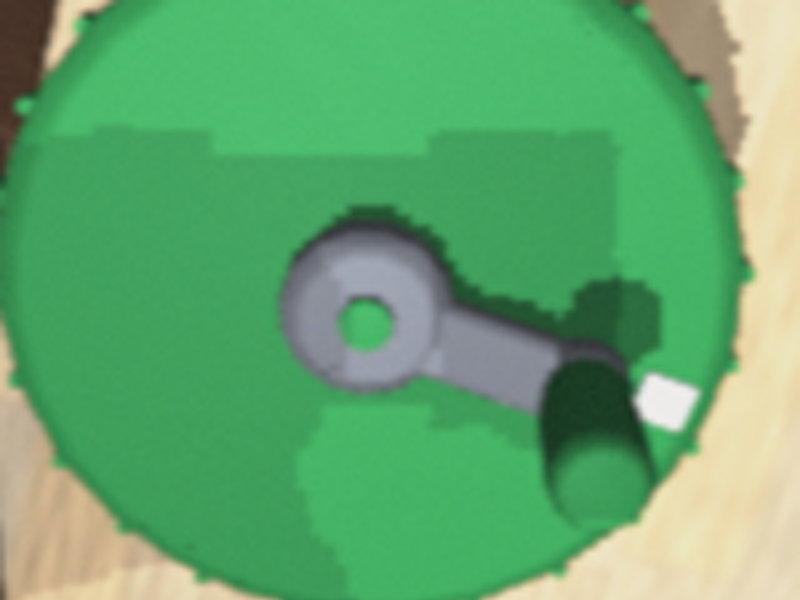

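Now: hub is at (366,323), knob top at (602,486), mark at (665,402).

```bash
python3 - <<'E'
from h import *
T=np.load("T6.npy")
P={}
for lab,p,z in [("hub",(366,323),.095),("knob",(602,486),.139),("mark",(665,402),.08)]:
    u,v=230+(p[0]+.5)/5-.5,160+(p[1]+.5)/5-.5
    P[lab]=atz("wrist",u,v,z,T)[:2]; print(lab,P[lab])
for k in ["knob","mark"]:
    d=P[k]-P["hub"]; print(k,np.hypot(*d),np.degrees(np.arctan2(d[1],d[0])))
im=cv2.cvtColor(read_camera("top"),cv2.COLOR_RGB2BGR); print(get_time())
o=cv2.imread("pics/top0.png")
g=lambda i:cv2.resize(i[140:260,225:445],(770,420),interpolation=cv2.INTER_CUBIC)[:300]
cv2.imwrite("pics/top6c.png",np.vstack([g(o),g(im)]))
E
```

```text
hub [0.48517725 0.08520101]
knob [0.53143766 0.06929323]
mark [0.55084649 0.06046475]
knob 0.04891914394594502 -18.976789953836413
mark 0.0701735826832182 -20.640367174708462
21.7167
```

View pics/top6c.png

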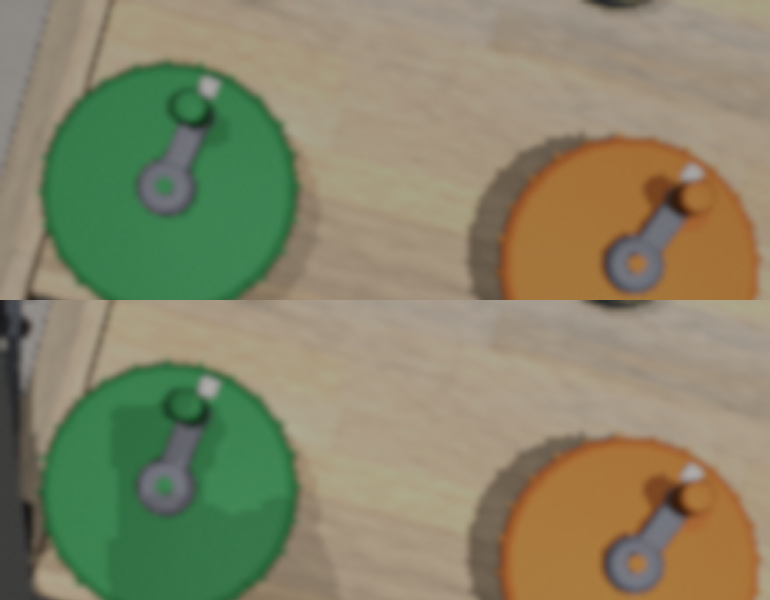

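The crank is about 1.5° (1.4 mm) short of the mark and the orange crank hasn't moved. There is plenty of time, so I'll re-centre it with one short grip at the mark angle. The jaws are tangential there, so closing and nudging sets the position.

```bash
python3 - <<'E'
from h import *
pt=lambda t,z:[*(A+.0501*np.array([np.cos(np.radians(t)),np.sin(np.radians(t))])),z]
move_pose(pt(-20.2,.215),Q)
print(movel(pt(-20.2,.106),v=.12,until_force=6))
command_gripper(0.0)
movel(pt(-21.5,.106),v=.03); wait(.2)
d=np.array(get_tcp_pos())[:2]-A; print(np.degrees(np.arctan2(d[1],d[0])),get_ft_force(),get_grip_width()*88)
command_gripper(1.0); wait(.2)
movel(pt(-21.5,.22),v=.15)
move_pose([.50,.14,.26],[0,1,0,0]); wait(.2)
T=wristT(); im=cv2.cvtColor(read_camera("wrist"),cv2.COLOR_RGB2BGR); np.save("T7.npy",T)
cv2.imwrite("pics/w7c.png",cv2.resize(im[160:300,230:390],(800,700),interpolation=cv2.INTER_CUBIC)[:600])
print(get_time())
E
```

```text
False
-21.45258587741508 [ 0.85115185  1.25585185 -0.3523809 ] 18.853092705117668
29.2833
```

View pics/w7c.png

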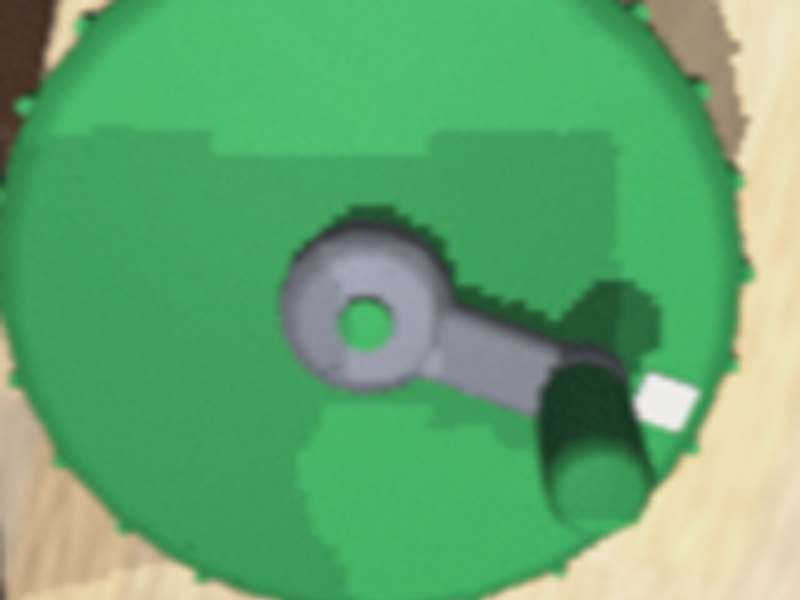

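The knob top is now at about (601,489), within roughly 1° of the mark, and the gripper is well clear. Handing in.

```bash
python3 - <<'E'
from station import *
print(get_ft_force(),get_grip_width(),max(abs(v) for v in get_qvel()))
job_done(); print(get_time())
E
```

```text
[-0.27554087  0.87045841  0.43093183] 0.9992864635341263 0.003093413909376827
the job is handed in; nothing more can be done
the job is handed in; nothing more can be done
```

I turned the green crank clockwise once round, left its knob at the white mark, and let go. I handed the job in at about 29 s.

- **Forces:** readings taken after each 10° step stayed under about 5 N. I did not sample during the moves.
- **First check:** after the first release, the wrist camera showed the knob at -19.0° and the mark at -20.6°, so it was about 1.5° short. I re-gripped briefly and nudged it clockwise.
- **Final position:** the last wrist picture, judged by eye, puts the knob within about 1° of the mark (under 1 mm). The gripper's own reading before the second release was -21.5°, about 0.8° past the mark. The two methods differ by 1 to 2°, so that is the remaining uncertainty.
- **Orange spinner:** it looked unchanged in the top camera before the re-grip, and the arm did not go near it after that.
- **At hand-in:** the gripper was open and clear of everything.

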